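# Push a reagent carrier down the loader lane and start the load

### The arm

A 7-joint arm with a two-finger parallel gripper is mounted at the origin on the work surface. World frame = base frame: x ahead of the robot, y to its left, z up, the work surface at z = 0. Lengths are in m, angles in rad, forces in N, time in s.
With the tool pointing down it reaches from about 0.425 to 0.875 m from the base axis. Payload 4.7 kg.
Tool frame: the origin (TCP) lies midway between the tips of the shut fingers; the grasp point (between the pads) lies 19 mm behind it; z points along the fingers, y is the line along which they close (so a half turn about z gives the same grasp; the last joint's range is limited). The gripper opens to 85 mm and grips with 20 to 120 N. Pads are 22 mm wide; open, the fingers measure 114 mm over their backs; the gripper's body (76 mm by 85 mm) begins 54 mm behind the grasp point. The pads swing forward as they close: fully open they stand 13 mm farther back than shut.
Start: joints at [1.245, 0.321, -0.07, 1.45, 0.023, 1.371, -0.057], TCP at [0.217, -0.613, 0.231] pointing down, gripper open.
Joint ranges: [-2.86, 2.86], [-0.3, 2.09], [-1.38, 1.24], [0.06, 2.45], [-1.56, 4.7], [0.09, 2.05], [-2.69, 2.69]. Speed limits (rad/s): [2.57, 2.57, 3.14, 3.14, 3.14, 3.14, 3.14].

### API

Orientations are given as a rotation vector (axis times angle).
In Python, from station import arm gives the robot as it stands.
- The arm moves only by the shell command python3 -m crank 'ROWS'. ROWS is JSON, a list of rows, each a list of 7 numbers: the shift along the tool's x, y, z in mm, then the turn, a rotation vector about the tool's x, y, z in degrees, then the opening, from -1 (shut) to 1 (fully open). A call has 1 to 12 rows; each row shifts and turns the commanded pose from where the row before left it, along the tool's axes as they then stand; what a row does not reach is not made up. A row lasts 1/8 s, in which the tool goes at most 62.5 mm and 10.7 degrees, less where a joint would pass 70% of its speed; a pose out of reach is approached as far as the arm can. A call is refused whole if a number of a shift passes 62.5 or a number of a turn 10.7, either way. A call with a gripper value outside its range is refused whole. The fingers move at their own pace and stop on an object; the grip force is fixed at half the most. Time passes only in rows, so rows that do not move let the fingers close. It gives the time, the measured TCP pose, the force, the opening and the grip force at its end, in the units of the state.
- arm.get_obs(): the state, without advancing time (a new reading comes with each control period).
- arm.camera(name): name is "side" or "top" or "wrist"; returns a dict with "frame" (480x640x3 uint8, red, green, blue), "K" (3x3 intrinsics, pixels), "dist" ([k1, k2, p1, p2, k3] as OpenCV has them; the pictures are not rectified), "T" (4x4, takes a point from camera to world coordinates). Camera axes: x right, y up, looking along -z (the intrinsics and any distortion apply to the point x, -y, -z); pixel columns grow to the right and rows downward; lengths in m; the calibration is good to about 2 mm. A picture is of the moment at which its call begins. There is no depth.
- arm.finish_job(): hands the job in; it is judged then, once.
The state is a dict: "clock": time; "joint_pos": joint angles; "joint_velocities": joint speeds; "tau": joint torques, N m; "eef_pos": TCP position; "eef_rot": TCP orientation; "wrist_force": force on the tool from outside, world axes, zero at the start; "wrist_torque": the same for the moment, N m; "opening": opening from 0.0 (shut) to 1.0 (fully open); "grasp_force": force on a finger pad.
Only numpy, scipy, OpenCV 4.12 (cv2) and the standard library are available. Lean on these libraries where they do the work, as an engineer would, in place of code of your own. Each camera call takes 0.05 s, during which the arm holds its last target. There are 200 camera calls.

### The job

Push the white reagent carrier, with its six blue-capped vials, from the apron down the lane of the loader until it is fully home against the rubber stops. Nothing may touch either guide rail, because the scanner's optical windows are in them, so square the carrier up first; push only on its body, never lifting it or touching the vials. Then press the green load key on the loader's housing and leave everything else where it stands.

Things in the scene. Friction and masses are not known exactly. Their poses are not given: they have to be found in the camera images.
- loader: Fixed loader: grey deck 260 x 630 mm, 10 mm thick, with a lane between two rails and a grey housing. Origin on the bench on the lane's centre line; z up, y down the lane (push direction), x across. Open apron from y = -280 to -50 mm, rails -50 to 170, stop bar and housing (250 wide, top 100 mm above the bench) 173 to 345. Black scanner heads, tops at 40 mm, outside the rails at |x| 67 to 91, y 98 to 142.
- rail_near: Aluminium guide rail on the -x side of the lane (nearer the robot), 12 mm thick, 18 mm high, fixed on the deck (its top 28 mm above the bench), about 220 mm long with a rounded front end; origin at the middle of its underside, y along it. Its inner face is 53 mm from the lane's centre line. Not to be touched.
- rail_far: The same rail on the +x side of the lane. The lane between the inner faces is 106 mm wide. Not to be touched.
- lane_mouth (a point): Centre of the lane's mouth, on the deck surface (10 mm above the bench), where the rails begin; axes as the loader's.
- lane_stop (a point): Centre of the lane's end, on the deck surface, 215 mm beyond lane_mouth (y = 165 mm in the loader's frame), in the plane of the two black rubber stops that the carrier's front face comes to rest against (the stops are at x = +-30 mm, 20 mm above the deck); axes as the loader's, y down the lane.
- carrier: Loose white box with teal stripes, 90 mm wide (x), 130 mm long (y) and 48 mm high, about 0.6 kg, standing on the apron askew and off the lane's line; origin at the centre of its underside, its y axis to be brought along the loader's y. It slides flat on the deck when pushed on its walls; at home its origin is 65 mm before lane_stop.
- vials: The six blue caps of the vials fixed in the carrier, two rows of three: 26 mm wide, from 52 to 66 mm above the carrier's underside, at least 12 mm in from its walls; the origin is the carrier's. Not to be touched.
- load_key (a joint): Travel of the green load key: 0 up, 0.006 m fully down, springs back; about 4 N presses it fully down. It must go at least 4 mm down.
- load_key_top (a point): Centre of the top face of the green round load key, 28 mm across, on top of the housing, 70 mm to the -x side of the lane's centre line; pressed straight down.
- jar_blue: Small clear jar with a blue lid, 34 mm wide, 55 mm high, loose on the deck just outside the far rail; origin at the centre of its underside. Leave it alone.
- jar_white: Small amber jar with a white lid, 34 mm wide, 55 mm high, loose on the deck just outside the near rail; origin as above. Leave it alone.
- beaker: Glass beaker, 48 mm wide, 60 mm high, loose on top of the housing; origin at the centre of its underside. Leave it alone.
- flask_amber: Amber bottle, 72 mm wide, 160 mm high, loose on the bench beyond the loader; origin at the centre of its underside. Leave it alone.
- flask_green: Green bottle, 68 mm wide, 150 mm high, loose on the bench beyond the loader; origin as above. Leave it alone.
- wash_bottle: White wash bottle, 64 mm wide, 170 mm high, loose on the bench to the robot's left; origin as above. Leave it alone.
- tip_tray: Blue divided tray, 100 x 140 mm, 45 mm high, loose on the bench to the left of the loader; origin as above. Leave it alone.
- marker: Black marker pen, 16 mm thick, about 140 mm long, lying on the bench to the robot's right; origin at its underside. Leave it alone.

How it is judged:
By the outcome, as a careful person would: the job done as asked, in the order asked, and still so for the second after the job is handed in, with the robot touching nothing.
It also fails if it takes over 72 s, if anything falls off the work surface, if the arm or the gripper's body presses on something with over 40 N, if the wrist force passes 120 N, or if a joint passes its speed limit or range.

## Working session

There is one attempt and no reset: what is moved stays moved. The work goes in short steps, Python scripts to look and compute and a shell command to move; the robot and the scene stay as the last step left them, time stands still between calls to the robot, and variables do not carry over. Pictures are saved under pics/ and viewed, at most 10 in all, crops included, and the job is handed in when it is done.

```bash
mkdir -p pics; ls
python3 - <<'E'
from station import arm
import cv2, numpy as np
for n in ("top","side"):
    c=arm.camera(n); cv2.imwrite(f"pics/{n}0.png",c["frame"][:,:,::-1]); print(n,c["K"].tolist(),c["dist"],np.round(c["T"],3).tolist())
o=arm.get_obs(); print({k:np.round(v,3).tolist() for k,v in o.items()})
E
```

```text
pics
top [[515.234193135304, 0.0, 315.9957050359116], [0.0, 515.234193135304, 231.88641181696096], [0.0, 0.0, 1.0]] [-0.02314767  0.          0.          0.          0.        ] [[0.026, 0.979, -0.205, 0.32], [-1.0, 0.024, -0.011, 0.033], [-0.005, 0.205, 0.979, 1.363], [0.0, 0.0, 0.0, 1.0]]
side [[567.327510413579, 0.0, 326.6249197493926], [0.0, 567.327510413579, 238.59257197475995], [0.0, 0.0, 1.0]] [0.00388936 0.         0.         0.         0.        ] [[0.979, 0.133, -0.152, 0.329], [-0.201, 0.589, -0.782, -1.123], [-0.015, 0.797, 0.604, 1.021], [0.0, 0.0, 0.0, 1.0]]
{'clock': 0.1, 'joint_pos': [1.245, 0.322, -0.07, 1.452, 0.023, 1.371, -0.057], 'joint_velocities': [-0.0, -0.001, 0.001, -0.002, -0.001, -0.002, -0.0], 'tau': [0.0, -49.488, -0.384, -31.521, 0.013, 0.007, 0.0], 'eef_pos': [0.216, -0.612, 0.23], 'eef_rot': [-3.095, -0.531, 0.001], 'wrist_force': [-0.25, -0.286, 0.991], 'wrist_torque': [-0.026, 0.002, -0.038], 'grasp_force': 0.0, 'opening': 1.0}
```

View pics/top0.png

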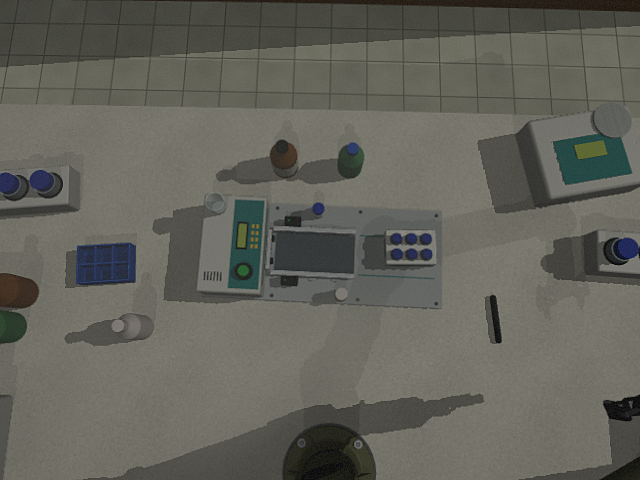

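View pics/side0.png

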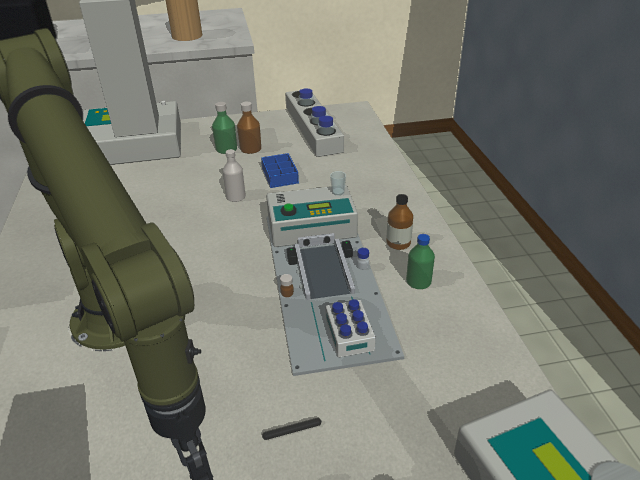

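The top view shows the carrier around (410,247), the dark lane from (272,228) to (356,277), the green key at (243,271), the blue-lid jar at (318,209) and the white-lid jar at (341,294). Next I measure the lane and the carrier.

```bash
cat > h.py <<'E'
from station import arm
import cv2, numpy as np
def cast(c,px,z):
    px=np.asarray(px,float).reshape(-1,1,2)
    u=cv2.undistortPoints(px,c["K"],np.array(c["dist"])).reshape(-1,2)
    d=np.c_[u[:,0],-u[:,1],-np.ones(len(u))]@c["T"][:3,:3].T; o=c["T"][:3,3]
    return (o+d*((z-o[2])/d[:,2])[:,None])[:,:2]
def proj(c,P):
    p=(np.asarray(P)-c["T"][:3,3])@c["T"][:3,:3]; p=p*[1,-1,-1]
    return cv2.projectPoints(p,np.zeros(3),np.zeros(3),c["K"],np.array(c["dist"]))[0].reshape(-1,2)
def blobs(m,lo,hi):
    n,l,s,ct=cv2.connectedComponentsWithStats(m.astype(np.uint8)); 
    return [(int(s[i,4]),ct[i].round(1).tolist()) for i in range(1,n) if lo<s[i,4]<hi]
def blue(c):
    h=cv2.cvtColor(c["frame"],cv2.COLOR_RGB2HSV); return (h[...,0]>110)&(h[...,0]<130)&(h[...,1]>120)&(h[...,2]>50)
def axis(P): # angle (deg) of long axis from world +y, towards -x positive
    d=np.linalg.svd(P-P.mean(0))[2][0]; d=d*np.sign(d[1]); return np.degrees(np.arctan2(-d[0],d[1]))
E
python3 - <<'E'
from h import *
c=arm.camera("top"); f=c["frame"]
b=blobs(blue(c),20,400); print(b)
roi=[p for a,p in b if 380<p[0]<440 and 225<p[1]<270]
P=cast(c,roi,0.076); print("caps",P.round(4).tolist(),P.mean(0),axis(P))
h=cv2.cvtColor(f,cv2.COLOR_RGB2HSV)
print([h[250,x].tolist() for x in (300,340,365)],h[232:246:2,310].tolist(),h[270:282,310,2].tolist(), h[222:236,310,2].tolist(),h[250,262:280,2].tolist(),h[250,350:364,2].tolist())
m=(f.max(2)<85); m[:215]=0;m[290:]=0;m[:,:260]=0;m[:,370:]=0
n,l,s,ct=cv2.connectedComponentsWithStats(m.astype(np.uint8)); i=1+s[1:,4].argmax(); print(s[i])
q=cv2.boxPoints(cv2.minAreaRect(cv2.findContours((l==i).astype(np.uint8),0,1)[0][0])); print(q, cast(c,q,0.01).tolist())
g=(h[...,0]>50)&(h[...,0]<75)&(h[...,1]>130)&(h[...,2]>80); bb=blobs(g,20,900); print(bb)
E
```

```text
[(90, [352.3, 147.8]), (254, [38.8, 179.2]), (209, [6.0, 181.5]), (97, [318.0, 208.0]), (58, [396.6, 237.4]), (59, [411.5, 237.5]), (55, [426.3, 237.6]), (331, [627.7, 247.7]), (340, [101.8, 264.9]), (22, [80.0, 248.1]), (59, [397.2, 253.0]), (59, [411.9, 252.9]), (52, [426.9, 253.3]), (84, [131.6, 264.0]), (40, [84.7, 277.2])]
caps [[0.5795, -0.1587], [0.5802, -0.1966], [0.5808, -0.2343], [0.5393, -0.16], [0.5405, -0.1972], [0.5404, -0.2351]] [ 0.56011592 -0.19698257] 0.6650771630421766
[[90, 18, 57], [114, 22, 57], [60, 4, 67]] [[40, 15, 51], [98, 18, 57], [90, 31, 57], [90, 14, 53], [110, 13, 59], [84, 22, 58], [90, 26, 58]] [51, 63, 102, 115, 116, 123, 88, 59, 97, 107, 78, 95] [101, 98, 99, 82, 78, 95, 111, 113, 119, 94, 51, 46, 57, 62] [120, 91, 66, 61, 80, 104, 114, 121, 103, 84, 101, 104, 94, 71, 57, 61, 60, 61] [59, 56, 61, 53, 75, 96, 101, 97, 96, 89, 94, 97, 96, 92]
[ 269  227   86   47 3235]
[[266.2832  268.75223]
 [269.07965 226.80534]
 [355.6947  232.57968]
 [352.89825 274.52655]] [[0.49982614295370226, 0.17630406130485268], [0.6134890763339915, 0.1739147050960386], [0.6033227731834853, -0.05901258589612874], [0.49020121263082284, -0.05277057339108376]]
[(79, [242.9, 270.0])]
```

Run:
```python
from h import *
c=arm.camera("top"); v=cv2.GaussianBlur(c["frame"].max(2).astype(np.float32),(5,1),0)
def edge(cols,r0,r1,z,sgn):
    pts=[]
    for x in cols:
        g=np.diff(v[r0:r1,x])*sgn; k=int(g.argmax())
        if 0<k<len(g)-1:
            a,b,d=g[k-1:k+2]; pts.append((x,r0+k+0.5+0.5*(a-d)/(a-2*b+d+1e-9)))
    P=cast(c,pts,z); k=np.polyfit(P[:,1],P[:,0],1)
    for _ in range(4):
        r=P[:,0]-np.polyval(k,P[:,1]); ok=abs(r)<max(.0025,1.5*np.median(abs(r))); k=np.polyfit(P[ok,1],P[ok,0],1)
    print(z,"angle",np.degrees(-np.arctan(k[0])).round(2),"x at y=0.05,-0.2:",np.polyval(k,[.05,-.2]).round(4),ok.sum(),len(P))
edge(range(285,350),264,280,.028,1)   # near rail inner top
edge(range(285,350),226,240,.010,-1)  # far rail inner bottom
edge(range(285,435),296,312,.010,1)   # deck near edge
edge(range(370,435),202,216,.010,-1)
edge(range(390,433),224,236,.058,1)   # carrier far top edge
edge(range(390,433),256,270,.058,-1)
print(cast(c,[[242.9,270]],.105),cast(c,[[356,253]],.028), cast(c,[[441,258]],.01))
```

```text
0.028 angle -1.25 x at y=0.05,-0.2: [0.4936 0.4881] 64 64
0.01 angle -1.35 x at y=0.05,-0.2: [0.6033 0.5974] 65 65
0.01 angle -1.38 x at y=0.05,-0.2: [0.4135 0.4075] 132 150
0.01 angle -1.26 x at y=0.05,-0.2: [0.6782 0.6727] 51 63
0.058 angle 1.35 x at y=0.05,-0.2: [0.5984 0.6043] 43 43
0.058 angle 1.09 x at y=0.05,-0.2: [0.5108 0.5155] 43 43
[[0.48264982 0.22362708]] [[ 0.54485814 -0.05913268]] [[ 0.53994801 -0.28606716]]
```

```bash
cat >> h.py <<'E'
from scipy.spatial.transform import Rotation as R
A=np.radians(-1.3)
def goto(p,yaw=-1.3):   # print turn (deg about tool axes) to do first, then the shift in tool mm
    o=arm.get_obs(); r=R.from_rotvec(o["eef_rot"]); y=np.radians(yaw)
    t=R.from_matrix(np.array([[np.cos(y),np.sin(y),0],[np.sin(y),-np.cos(y),0],[0,0,-1]]))
    print("at",np.round(o["eef_pos"],4),"t",o["clock"],"turn",np.degrees((r.inv()*t).as_rotvec()).round(1),"shift",(t.inv().apply(np.array(p)-o["eef_pos"])*1000).round(1))
E
python3 -c "
from h import *
goto([.56,-.19,.26])"
```

```text
at [ 0.2165 -0.6125  0.2306] t 0.2 turn [-0.1  0.  20.8] shift [ 333.8 -430.2  -29.4]
```

```bash
python3 -m crank '[[0,0,-10,0,0,10.4,1],[0,0,-10,0,0,10.4,1],[37,-48,-1,0,0,0,1],[37,-48,-1,0,0,0,1],[37,-48,-1,0,0,0,1],[37,-48,-1,0,0,0,1],[37,-48,-1,0,0,0,1],[37,-48,-1,0,0,0,1],[37,-48,-1,0,0,0,1],[37,-48,-1,0,0,0,1],[37,-48,-1,0,0,0,1],[0,0,0,0,0,0,1]]'
python3 - <<'E'
from h import *
c=arm.camera("wrist"); cv2.imwrite("pics/w1.png",c["frame"][:,:,::-1]); print(np.round(c["T"],3).tolist()); goto([.56,-.19,.26])
print(blobs(blue(c),300,20000))
E
```

```text
clock: 1.7
eef_pos: [0.5624, -0.1817, 0.2602]
eef_rot: [-3.138, 0.02, -0.002]
wrist_force: [-0.2, 0.3, -0.4]
opening: 1.002
grasp_force: 0.0
[[-0.013, 0.951, 0.31, 0.642], [-1.0, -0.011, -0.008, -0.184], [-0.004, -0.31, 0.951, 0.404], [0.0, 0.0, 0.0, 1.0]]
at [ 0.5607 -0.1856  0.26  ] t 1.75 turn [-0.1  0.   0.3] shift [-0.6  4.4  0. ]
[(1059, [97.1, 124.5]), (508, [340.6, 199.8]), (498, [378.3, 198.8]), (524, [303.0, 200.7]), (479, [305.1, 238.3]), (467, [341.3, 237.6]), (451, [377.7, 236.8])]
```

View pics/w1.png

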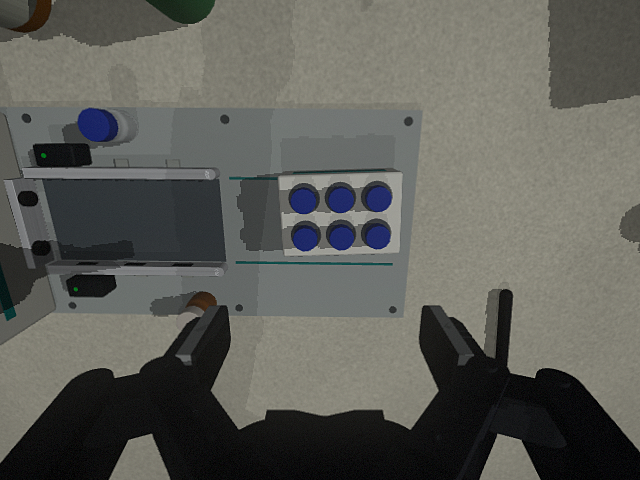

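The wrist view shows the carrier's top from (280,173) to (400,253), caps at rows 200 and 237, rails ending near (215,174) and (225,271), and teal lines at rows 178 and 263 continuing the lane edges. I fit these edges.

```bash
cat >> h.py <<'E'
def edge(c,cols,r0,r1,z,sgn,name=""):
    v=cv2.GaussianBlur(c["frame"].max(2).astype(np.float32),(5,3),0); pts=[]
    for x in cols:
        g=np.diff(v[r0:r1,x])*sgn; k=int(g.argmax()); pts.append((x,r0+k+0.5))
    P=cast(c,pts,z); k=np.polyfit(P[:,1],P[:,0],1)
    for _ in range(4):
        r=P[:,0]-np.polyval(k,P[:,1]); ok=abs(r)<max(.0015,1.5*np.median(abs(r))); k=np.polyfit(P[ok,1],P[ok,0],1)
    print(name,"angle",np.degrees(-np.arctan(k[0])).round(2),"x at y=.05,-.06,-.2:",np.polyval(k,[.05,-.06,-.2]).round(4),ok.sum(),len(P)); return k
E
python3 - <<'E'
from h import *
c=arm.camera("wrist"); f=c["frame"]
pts=[p for a,p in blobs(blue(c),300,700)]; P=cast(c,pts,.076); print("caps",P.mean(0),axis(P),np.ptp(P,0))
# row pixels of teal mask
h=cv2.cvtColor(f,cv2.COLOR_RGB2HSV); t=(h[...,0]>75)&(h[...,0]<100)&(h[...,1]>110)
for r0,r1,x0,x1 in ((170,190,230,278),(255,272,236,390)):
    y,x=np.nonzero(t[r0:r1,x0:x1]); Q=cast(c,np.c_[x+x0,y+r0],.01); k=np.polyfit(Q[:,1],Q[:,0],1); print("teal",len(Q),np.degrees(-np.arctan(k[0])),np.polyval(k,[.05,-.06,-.2]))
edge(c,range(70,205),170,188,.028,-1,"far in (top)")
edge(c,range(70,215),255,268,.010,1,"near in(bottom)")
edge(c,range(70,205),164,174,.028,1,"far out"); edge(c,range(70,215),268,280,.028,-1,"near out")
edge(c,range(285,395),162,182,.058,1,"car far"); edge(c,range(285,395),246,262,.058,-1,"car near")
print("mouth",cast(c,[[215,174],[225,271]],.028),"car rear/front",cast(c,[[402,172],[400,252],[279,174],[285,256]],.058))
E
```

```text
caps [ 0.56142867 -0.19850046] 0.4378186787447642 [0.04070106 0.07610897]
teal 82 -1.0950306209797744 [0.59902063 0.59691807 0.59424208]
teal 323 -1.1269424478651737 [0.49228749 0.49012363 0.48736964]
far in (top) angle -1.18 x at y=.05,-.06,-.2: [0.6002 0.5979 0.595 ] 135 135
near in(bottom) angle -1.49 x at y=.05,-.06,-.2: [0.486  0.4832 0.4795] 143 145
far out angle -1.28 x at y=.05,-.06,-.2: [0.6113 0.6088 0.6057] 135 135
near out angle -1.24 x at y=.05,-.06,-.2: [0.4818 0.4794 0.4764] 143 145
car far angle 1.14 x at y=.05,-.06,-.2: [0.6004 0.6026 0.6054] 110 110
car near angle -3.69 x at y=.05,-.06,-.2: [0.5248 0.5177 0.5087] 78 110
mouth [[ 0.60174141 -0.06394161]
 [ 0.4842181  -0.06218008]] car rear/front [[ 0.60348889 -0.26633227]
 [ 0.51622404 -0.26891347]
 [ 0.60361463 -0.13986686]
 [ 0.51366511 -0.14117098]]
```

```bash
python3 -m crank '[[40,8,0,0,0,0.2,1],[45,8,0,0,0,0,1],[0,0,55,0,0,0,1],[0,0,55,0,0,0,1],[0,0,55,0,0,0,1],[0,0,40,0,0,0,1],[0,0,31,0,0,0,1],[0,0,0,0,0,0,1],[0,0,0,0,0,0,1]]'
python3 - <<'E'
from h import *
c=arm.camera("wrist"); cv2.imwrite("pics/w2.png",c["frame"][:,:,::-1])
goto([.597,-.2,.022],-1.25)
E
```

```text
clock: 2.92
eef_pos: [0.6446, -0.2084, 0.0257]
eef_rot: [3.14, -0.045, 0.002]
wrist_force: [0.7, -0.6, 0.1]
opening: 1.002
grasp_force: 0.0
at [ 0.6452 -0.2082  0.0265] t 2.975 turn [ 0.1 -0.2 -0.4] shift [-48.4  -7.2   4.5]
```

View pics/w2.png

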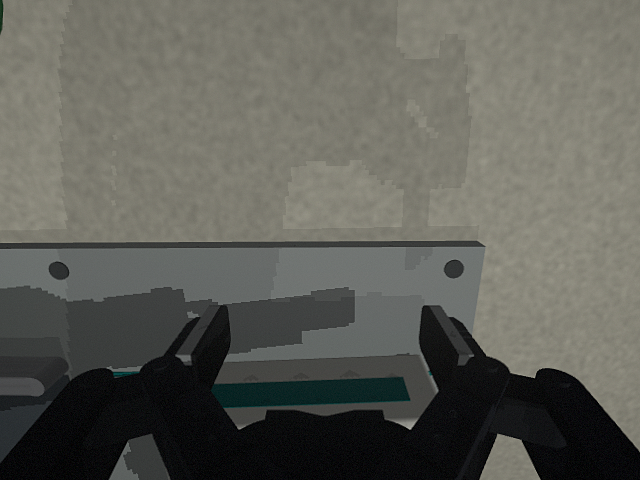

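The view shows both fingertips just beyond the carrier's far wall (teal stripe at row 390), the right finger near the carrier's rear corner at column 420. I shift 8 mm along the lane, lower slightly and push.

```bash
python3 -m crank '[[-10,-8,4,0,0,-0.4,1],[-12,0,0,0,0,0,1],[-4,0,0,0,0,0,1],[-4,0,0,0,0,0,1],[-3,0,0,0,0,0,1],[-3,0,0,0,0,0,1],[-3,0,0,0,0,0,1],[-3,0,0,0,0,0,1],[-2,0,0,0,0,0,1],[0,0,0,0,0,0,1],[0,0,0,0,0,0,1]]'
python3 - <<'E'
from h import *
goto([.597,-.2,.022],-1.25)
c=arm.camera("wrist"); cv2.imwrite("pics/w3.png",c["frame"][:,:,::-1])
c=arm.camera("top"); print([p for a,p in blobs(blue(c),10,400) if 380<p[0]<440 and 225<p[1]<270])
E
```

```text
clock: 4.35
eef_pos: [0.6006, -0.1978, 0.0206]
eef_rot: [3.141, -0.031, 0.001]
wrist_force: [4.1, 0.3, 3.6]
opening: 1.004
grasp_force: 2.0
at [ 0.6006 -0.1978  0.0206] t 4.35 turn [ 0.  -0.   0.1] shift [-3.6  2.3 -1.4]
[[396.4, 244.0], [411.1, 244.1], [395.9, 259.0], [410.9, 259.6]]
```

```bash
python3 -m crank '[[-2,0,0,0,0,0,1],[-2,0,0,0,0,0,1],[0,0,0,0,0,0,1],[10,0,0,0,0,0,1],[22,0,0,0,0,0,1],[0,0,-58,0,0,0,1],[0,0,-58,0,0,0,1],[-10,0,-58,0,0,0,1],[-30,0,-58,0,0,0,1],[-25,0,0,0,0,0,0],[0,0,0,0,0,0,0],[0,0,0,0,0,0,0]]'
cat > look.py <<'E'
from h import *
c=arm.camera("wrist"); f=c["frame"]; cv2.imwrite(f"pics/look{arm.get_obs()['clock']:.2f}.png",f[:,:,::-1])
b=[p for a,p in blobs(blue(c),300,800)]; P=cast(c,b,.076); print(len(b),np.round(b).tolist(),"caps",P.mean(0).round(4),axis(P).round(2),np.ptp(P,0))
h=cv2.cvtColor(f,cv2.COLOR_RGB2HSV); t=(h[...,0]>75)&(h[...,0]<100)&(h[...,1]>110)
n,l,s,ct=cv2.connectedComponentsWithStats(t.astype(np.uint8),connectivity=8)
for i in range(1,n):
    if s[i,4]>60 and s[i,2]>40: 
        y,x=np.nonzero(l==i); Q=cast(c,np.c_[x,y],.01); k=np.polyfit(Q[:,1],Q[:,0],1); print("teal",s[i].tolist(),np.degrees(-np.arctan(k[0])).round(2),np.polyval(k,[.05,-.06,-.2]).round(4))
goto([.541,-.2,.25],-1.25)
E
python3 look.py
python3 - <<'E'
from h import *
c=arm.camera("top"); pts=[p for a,p in blobs(blue(c),10,400) if 380<p[0]<440 and 225<p[1]<270]; P=cast(c,pts,.076); print(len(pts),P.mean(0),axis(P))
E
```

```text
clock: 5.95
eef_pos: [0.5642, -0.1972, 0.2483]
eef_rot: [-3.14, 0.031, 0.005]
wrist_force: [-0.2, 1.3, -0.1]
opening: 0.498
grasp_force: 0.0
6 [[286.0, 222.0], [324.0, 223.0], [363.0, 223.0], [288.0, 260.0], [324.0, 260.0], [361.0, 261.0]] caps [ 0.5421 -0.1971] -1.91 [0.04163824 0.07556413]
teal [212, 180, 175, 3, 449] -1.45 [0.6    0.5972 0.5937]
teal [277, 191, 95, 3, 196] -1.42 [0.5869 0.5842 0.5807]
teal [221, 266, 44, 3, 115] -1.91 [0.4946 0.4909 0.4862]
at [ 0.5645 -0.197   0.2482] t 6.0 turn [-0.1  0.2  0.1] shift [-23.4   3.5  -1.8]
6 [ 0.53950694 -0.19516964] -1.5150417180737614
```

```bash
python3 -c "
from h import *
print(arm.get_obs()['joint_pos'].round(2)); goto([.539,-.3,.25],88.7)"
```

```text
[ 0.64  0.23 -0.41  1.55  0.09  1.39 -1.37]
at [ 0.5647 -0.1969  0.2483] t 6.05 turn [ -0.2   0.1 -89.8] shift [-103.7  -23.4   -1.7]
```

```bash
python3 -m crank '[[0,0,0,0,0,-10,0],[0,0,0,0,0,-10,0],[0,0,0,0,0,-10,0],[0,0,0,0,0,-10,0],[0,0,0,0,0,-10,0],[0,0,0,0,0,-10,0],[0,0,0,0,0,-10,0],[0,0,0,0,0,-10,0],[0,0,0,0,0,-9.8,0],[-50,-12,0,0,0,0,0],[-50,-12,0,0,0,0,0],[0,0,0,0,0,0,0]]'; python3 -c "
from h import *
goto([.5395,-.3,.033],88.7)"
```

```text
clock: 7.55
eef_pos: [0.5359, -0.3027, 0.248]
eef_rot: [-2.255, -2.184, 0.004]
wrist_force: [0.4, 1.1, -0.7]
opening: 0.498
grasp_force: 0.0
at [ 0.5359 -0.3027  0.248 ] t 7.55 turn [-0.2  0.  -0.5] shift [  2.8   3.5 215. ]
```

```bash
python3 -m crank '[[0,3.5,50,0,0,-0.4,0],[0,0,55,0,0,0,0],[0,0,55,0,0,0,0],[0,0,40,0,0,0,0],[0,0,15,0,0,0,0],[0,0,0,0,0,0,0],[0,0,0,0,0,0,0]]'; python3 look.py; python3 -c "
from h import *
goto([.5395,-.3,.033],88.7)"; ls pics
```

```text
clock: 8.43
eef_pos: [0.5435, -0.2971, 0.0368]
eef_rot: [2.237, 2.201, 0.002]
wrist_force: [0.3, -0.1, 0.2]
opening: 0.496
grasp_force: 0.0
at [ 0.5434 -0.2973  0.0369] t 8.475 turn [0.2 0.1 0.4] shift [-2.8 -3.9  3.9]
look6.00.png
look8.47.png
side0.png
top0.png
w1.png
w2.png
w3.pngTraceback (most recent call last):
  File "look.py", line 3, in <module>
    b=[p for a,p in blobs(blue(c),300,800)]; P=cast(c,b,.076); print(len(b),np.round(b).tolist(),"caps",P.mean(0).round(4),axis(P).round(2),np.ptp(P,0))
                                               ~~~~^^^^^^^^^^
  File "h.py", line 5, in cast
    u=cv2.undistortPoints(px,c["K"],np.array(c["dist"])).reshape(-1,2)
      ~~~~~~~~~~~~~~~~~~~^^^^^^^^^^^^^^^^^^^^^^^^^^^^^^^
cv2.error: OpenCV(4.12.0) /io/opencv/modules/calib3d/src/undistort.dispatch.cpp:347: error: (-215:Assertion failed) CV_IS_MAT(_src) && CV_IS_MAT(_dst) && (_src->rows == 1 || _src->cols == 1) && (_dst->rows == 1 || _dst->cols == 1) && _src->cols + _src->rows - 1 == _dst->rows + _dst->cols - 1 && (CV_MAT_TYPE(_src->type) == CV_32FC2 || CV_MAT_TYPE(_src->type) == CV_64FC2) && (CV_MAT_TYPE(_dst->type) == CV_32FC2 || CV_MAT_TYPE(_dst->type) == CV_64FC2) in function 'cvUndistortPointsInternal'
```

View pics/look8.47.png

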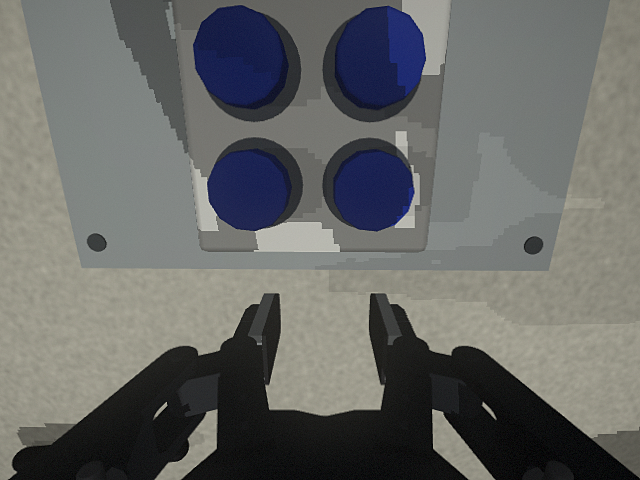

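The view shows the carrier's rear edge at row 250, columns 200–428 (centre 314), and the fingers centred on column 323. I shift 3 mm sideways, then push the first part.

```bash
python3 -m crank '[[4,-3,3,0,0,0.4,0],[8,0,0,0,0,0,0],[6,0,0,0,0,0,0],[6,0,0,0,0,0,0],[8,0,0,0,0,0,0],[8,0,0,0,0,0,0],[8,0,0,0,0,0,0],[8,0,0,0,0,0,0],[8,0,0,0,0,0,0],[4,0,0,0,0,0,0],[0,0,0,0,0,0,0]]'
cat > look2.py <<'E'
from h import *
goto([.548,.011,.033],88.75)
c=arm.camera("wrist"); f=c["frame"]; cv2.imwrite(f"pics/look{arm.get_obs()['clock']:.2f}.png",f[:,:,::-1])
for n in ("wrist","top"):
    c=arm.camera(n); b=[p for a,p in blobs(blue(c),30,12000)]; P=cast(c,b,.076); k=(abs(P[:,0]-.545)<.05)&(P[:,1]<.15)&(P[:,1]>-.3); P=P[k]; print(n,P.round(4).tolist(),axis(P))
E
python3 look2.py
```

```text
clock: 9.85
eef_pos: [0.5406, -0.2276, 0.0319]
eef_rot: [-2.246, -2.196, -0.001]
wrist_force: [0.4, -1.0, 1.6]
opening: 0.499
grasp_force: 0.9
at [ 0.5406 -0.2276  0.0319] t 9.85 turn [ 0. -0. -0.] shift [238.7   2.2  -1.1]
wrist [[0.5233, -0.1194], [0.5628, -0.1212], [0.5228, -0.1511], [0.562, -0.152], [0.5222, -0.1876], [0.5608, -0.1885]] -0.869092968374691
top [[0.5647, -0.1134]] -0.0
```

```bash
python3 -m crank '[[6,0,0,0,0,0,0],[8,0,0,0,0,0,0],[8,0,0,0,0,0,0],[8,0,0,0,0,0,0],[8,0,0,0,0,0,0],[8,0,0,0,0,0,0],[8,0,0,0,0,0,0],[8,0,0,0,0,0,0],[8,0,0,0,0,0,0],[8,0,0,0,0,0,0],[4,0,0,0,0,0,0],[0,0,0,0,0,0,0]]'; python3 look2.py; ls -t pics | head -1
```

```text
clock: 11.5
eef_pos: [0.5425, -0.1454, 0.0319]
eef_rot: [-2.246, -2.196, -0.001]
wrist_force: [-0.0, 0.6, -0.3]
opening: 0.504
grasp_force: 0.0
at [ 0.5425 -0.1454  0.0319] t 11.5 turn [ 0.  -0.1 -0. ] shift [156.5   2.1  -1.1]
wrist [[0.5257, -0.038], [0.5636, -0.0392], [0.5246, -0.0688], [0.5638, -0.0697], [0.524, -0.1053], [0.5627, -0.1062]] -0.6842715752735112
top [[0.565, -0.0302]] -0.0
look11.55.png
```

View pics/look11.55.png

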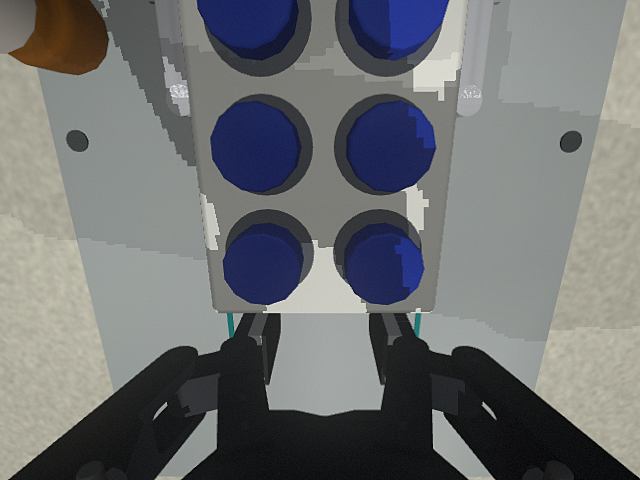

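The view shows the carrier between the rail ends (near about (178,95), far about (471,95)); the teal lane lines are at columns 231 and 418 near row 325, and the carrier's rear corners at (213,310) and (436,310). I check the centring.

Run:
```python
from h import *
c=arm.camera("wrist")
def X(p,z): return cast(c,p,z).round(4).tolist()
f=c["frame"]; h=cv2.cvtColor(f,cv2.COLOR_RGB2HSV); t=(h[...,0]>75)&(h[...,0]<100)&(h[...,1]>110)
for r in (318,326): 
    x=np.nonzero(t[r])[0]; a,b=x[x<320],x[x>320]; q=cast(c,[[a.mean(),r],[b.mean(),r]],.01); print("teal",a.mean(),b.mean(),q.round(4).tolist(),"mid",q.mean(0).round(4))
v=f.max(2).astype(int)
for r in (60,250,280): print(r,v[r,160:225].tolist() if r>60 else v[r,155:215].tolist(),"|",v[r,425:465].tolist() if r>60 else v[r,440:495].tolist())
print(X([[166,80],[486,80]],.028),X([[213,308],[436,308]],.058))
```

```text
teal 229.5 417.0 [[0.4886, -0.1643], [0.5952, -0.1667]] mid [ 0.5419 -0.1655]
teal 230.0 416.0 [[0.4882, -0.1695], [0.5949, -0.1719]] mid [ 0.5416 -0.1707]
60 [91, 88, 92, 91, 89, 91, 79, 129, 161, 161, 161, 165, 139, 98, 101, 101, 99, 102, 100, 100, 100, 98, 99, 100, 100, 100, 104, 101, 104, 103, 102, 108, 112, 115, 120, 122, 121, 122, 121, 122, 120, 122, 121, 121, 119, 122, 121, 121, 121, 122, 119, 122, 121, 122, 120, 121, 121, 122, 123, 124] | [217, 217, 218, 218, 218, 217, 217, 216, 216, 215, 218, 218, 217, 217, 218, 217, 211, 203, 195, 188, 173, 128, 167, 168, 168, 167, 166, 166, 165, 165, 162, 160, 155, 157, 158, 159, 161, 163, 164, 165, 165, 165, 164, 164, 160, 149, 144, 146, 146, 146, 147, 147, 145, 146, 146]
250 [145, 147, 145, 147, 148, 147, 146, 149, 148, 148, 147, 147, 144, 148, 148, 147, 145, 148, 148, 147, 146, 148, 147, 147, 147, 149, 147, 147, 147, 149, 146, 146, 146, 145, 146, 148, 147, 147, 148, 146, 146, 147, 148, 150, 151, 117, 98, 109, 114, 117, 124, 123, 125, 124, 125, 124, 125, 124, 125, 125, 126, 124, 124, 129, 135] | [124, 124, 124, 124, 125, 125, 122, 123, 124, 124, 125, 125, 124, 121, 122, 135, 153, 150, 149, 148, 147, 152, 149, 148, 148, 150, 148, 147, 146, 148, 149, 146, 147, 148, 149, 146, 148, 147, 147, 149]
280 [162, 161, 159, 160, 159, 159, 162, 159, 159, 159, 160, 161, 160, 160, 158, 159, 161, 161, 159, 161, 160, 161, 161, 161, 161, 161, 158, 160, 160, 159, 163, 161, 159, 162, 159, 160, 160, 159, 160, 162, 158, 160, 159, 159, 159, 161, 160, 161, 166, 133, 106, 110, 117, 122, 126, 127, 125, 125, 124, 125, 127, 125, 124, 126, 132] | [125, 126, 125, 124, 123, 125, 123, 123, 120, 122, 119, 122, 136, 152, 149, 147, 150, 149, 149, 149, 149, 146, 147, 147, 148, 150, 148, 148, 150, 149, 148, 150, 148, 148, 150, 148, 150, 150, 148, 149]
[[0.4809, -0.0438], [0.611, -0.0468]] [[0.4988, -0.1315], [0.5879, -0.1335]]
```

```bash
python3 -m crank '[[6,0,0,0,0,0,0],[8,0,0,0,0,0,0],[8,0,0,0,0,0,0],[8,0,0,0,0,0,0],[8,0,0,0,0,0,0],[8,0,0,0,0,0,0],[8,0,0,0,0,0,0],[8,0,0,0,0,0,0],[8,0,0,0,0,0,0],[8,0,0,0,0,0,0],[4,0,0,0,0,0,0],[0,0,0,0,0,0,0]]'; python3 look2.py
python3 - <<'E'
from h import *
c=arm.camera("wrist"); f=c["frame"].copy(); s=arm.camera("top")["frame"][190:320,180:460]; s=cv2.resize(s,(640,297))
cv2.imwrite("pics/both.png",np.vstack([f[:300],s])[:,:,::-1])
E
```

```text
clock: 13.2
eef_pos: [0.5442, -0.0637, 0.0319]
eef_rot: [-2.246, -2.196, -0.001]
wrist_force: [1.0, -2.7, 1.2]
opening: 0.501
grasp_force: 1.1
at [ 0.5442 -0.0637  0.0319] t 13.2 turn [ 0. -0. -0.] shift [74.7  2.1 -1.1]
wrist [[0.5272, 0.0438], [0.5653, 0.0426], [0.5263, 0.0128], [0.5654, 0.0119], [0.5257, -0.0237], [0.5643, -0.0246]] -0.6407336975752854
top [[0.5666, 0.051], [0.5655, 0.0133], [0.5651, -0.0233], [0.5245, -0.0236]] -21.912741471394988
```

View pics/both.png

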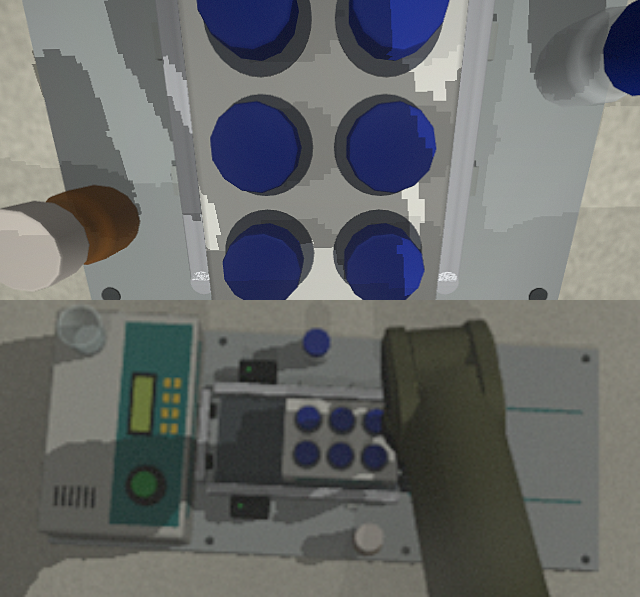

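The picture shows the carrier in the lane with even gaps on both sides, and both jars well clear of the gripper. I continue the push.

```bash
python3 -m crank '[[6,0,0,0,0,0,0],[8,0,0,0,0,0,0],[8,0,0,0,0,0,0],[8,0,0,0,0,0,0],[8,0,0,0,0,0,0],[8,0,0,0,0,0,0],[8,0,0,0,0,0,0],[4,0,0,0,0,0,0],[4,0,0,0,0,0,0],[2,0,0,0,0,0,0],[2,0,0,0,0,0,0],[0,0,0,0,0,0,0]]'; python3 look2.py
```

```text
clock: 14.95
eef_pos: [0.5457, 0.0015, 0.0318]
eef_rot: [-2.247, -2.195, -0.0]
wrist_force: [0.7, -2.1, -0.4]
opening: 0.5
grasp_force: 0.9
at [0.5457 0.0015 0.0318] t 14.95 turn [-0.  -0.  -0.1] shift [ 9.5  2.1 -1.2]
wrist [[0.5295, 0.1087], [0.5671, 0.1078], [0.528, 0.078], [0.5672, 0.0771], [0.5274, 0.0415], [0.566, 0.0406]] -1.3688639564346987
top [[0.5692, 0.1154]] -0.0
```

```bash
python3 -m crank '[[2,0,0,0,0,0,0],[2,0,0,0,0,0,0],[2,0,0,0,0,0,0],[1,0,0,0,0,0,0],[0,0,0,0,0,0,0]]'; python3 -m crank '[[2,0,0,0,0,0,0],[1,0,0,0,0,0,0],[0,0,0,0,0,0,0]]'
```

```text
clock: 15.72
eef_pos: [0.5461, 0.0085, 0.0319]
eef_rot: [2.247, 2.195, 0.001]
wrist_force: [0.3, -3.5, 0.4]
opening: 0.504
grasp_force: 1.5
clock: 16.1
eef_pos: [0.5461, 0.0114, 0.0319]
eef_rot: [2.247, 2.195, 0.0]
wrist_force: [0.2, -3.0, 0.7]
opening: 0.502
grasp_force: 1.8
```

```bash
python3 -m crank '[[1.5,0,0,0,0,0,0],[0,0,0,0,0,0,0]]'; python3 -m crank '[[1.5,0,0,0,0,0,0],[0,0,0,0,0,0,0]]';  python3 -m crank '[[1.5,0,0,0,0,0,0],[0,0,0,0,0,0,0]]'
```

```text
clock: 16.35
eef_pos: [0.5461, 0.0128, 0.0319]
eef_rot: [2.247, 2.195, 0.0]
wrist_force: [-0.8, -4.3, 0.9]
opening: 0.501
grasp_force: 2.0
clock: 16.6
eef_pos: [0.5461, 0.0143, 0.0319]
eef_rot: [2.247, 2.195, 0.0]
wrist_force: [0.4, -4.1, 1.3]
opening: 0.503
grasp_force: 2.1
clock: 16.85
eef_pos: [0.5462, 0.0158, 0.0319]
eef_rot: [2.247, 2.195, 0.0]
wrist_force: [0.1, -4.3, -0.1]
opening: 0.501
grasp_force: 2.2
```

```bash
python3 -m crank '[[1.5,0,0,0,0,0,0],[0,0,0,0,0,0,0]]'; python3 -m crank '[[1.5,0,0,0,0,0,0],[0,0,0,0,0,0,0]]';  python3 - <<'E'
from h import *
f=np.vstack([cv2.resize(arm.camera("top")["frame"][200:300,190:400],(630,300)),cv2.resize(arm.camera("side")["frame"][225:325,240:400],(630,394))[:300]])
cv2.imwrite("pics/home.png",f[:,:,::-1])
E
```

```text
clock: 17.1
eef_pos: [0.5462, 0.0163, 0.0319]
eef_rot: [2.247, 2.194, -0.002]
wrist_force: [0.5, -6.0, 2.1]
opening: 0.501
grasp_force: 3.1
clock: 17.35
eef_pos: [0.5461, 0.0163, 0.0319]
eef_rot: [2.247, 2.193, -0.004]
wrist_force: [-0.4, -8.1, 2.2]
opening: 0.5
grasp_force: 4.5
```

View pics/home.png

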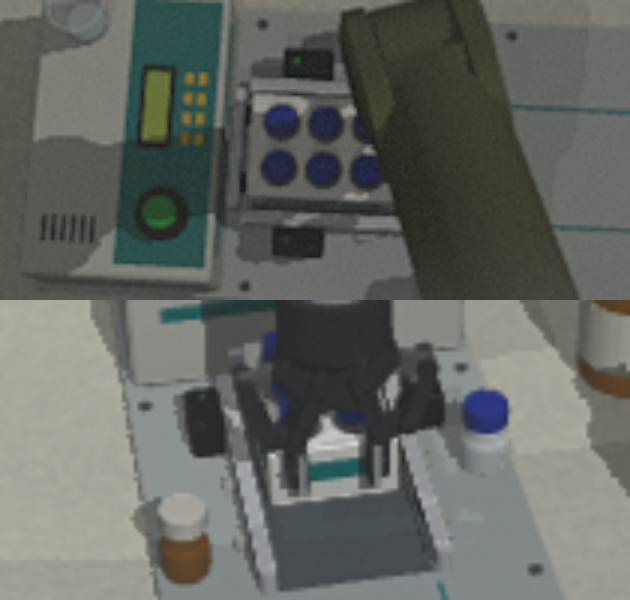

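The TCP has stalled at y = 0.0163 with the force rising, and the picture shows the carrier at the stops. I seat it with a little more force, then back off and rise.

```bash
python3 -m crank '[[2,0,0,0,0,0,0],[2,0,0,0,0,0,0],[0,0,0,0,0,0,0]]'; python3 -m crank '[[-8,0,0,0,0,0,0],[-20,0,0,0,0,0,0],[-30,0,0,0,0,0,0],[0,0,-50,0,0,0,0],[0,0,-58,0,0,0,0],[0,0,-58,0,0,0,-1],[0,0,-30,0,0,0,-1],[0,0,0,0,0,0,-1],[0,0,0,0,0,0,-1]]'
python3 - <<'E'
from h import *
for n in ("wrist","top"):
    c=arm.camera(n); f=c["frame"]; cv2.imwrite(f"pics/k_{n}.png",f[:,:,::-1])
    h=cv2.cvtColor(f,cv2.COLOR_RGB2HSV); g=(h[...,0]>50)&(h[...,0]<75)&(h[...,1]>130)&(h[...,2]>50); b=blobs(g,60,9000); print(n,b)
    for a,p in b: print(cast(c,[p],.106).round(4))
    b=[p for a,p in blobs(blue(c),30,12000)]; P=cast(c,b,.076); k=(abs(P[:,0]-.545)<.05)&(P[:,1]<.18)&(P[:,1]>-.3); P=P[k]; print(len(P),P.mean(0),axis(P))
    q=lambda d: [.547+.0218*0,0]
goto([.482,.22,.2],88.7)
E
```

```text
clock: 17.82
eef_pos: [0.5461, 0.0163, 0.0319]
eef_rot: [2.246, 2.189, -0.01]
wrist_force: [-2.0, -16.8, 4.1]
opening: 0.501
grasp_force: 8.1
clock: 18.95
eef_pos: [0.5443, -0.0339, 0.2265]
eef_rot: [-2.244, -2.196, 0.0]
wrist_force: [-0.4, -0.1, -0.4]
opening: 0.005
grasp_force: 0.0
wrist [(176, [627.3, 213.7]), (347, [601.3, 259.8])]
[[ 0.794 -0.02 ]]
[[ 0.7818 -0.0602]]
6 [0.54773964 0.09134486] -1.3687405266867778
top []
6 [0.54671142 0.09212541] -2.594704300002145
at [ 0.5439 -0.0345  0.2259] t 19.05 turn [-0.2 -0.1  0. ] shift [253.  -67.7  25.9]
```

```bash
python3 -m crank '[[40,-15,-5,0,0,0,-1],[50,-15,-5,0,0,0,-1],[50,-15,-5,0,0,0,-1],[50,-15,-5,0,0,0,-1],[40,-8,0,0,0,0,-1],[0,0,0,0,0,0,-1],[0,0,0,0,0,0,-1]]'
python3 - <<'E'
from h import *
c=arm.camera("wrist"); f=c["frame"]; cv2.imwrite("pics/key.png",f[:,:,::-1])
h=cv2.cvtColor(f,cv2.COLOR_RGB2HSV); g=(h[...,0]>50)&(h[...,0]<80)&(h[...,1]>110)&(h[...,2]>40); b=blobs(g,60,9000); print(b)
for a,p in b: print(cast(c,[p],.106).round(4))
c=arm.camera("top"); f=c["frame"]; h=cv2.cvtColor(f,cv2.COLOR_RGB2HSV); g=(h[...,0]>50)&(h[...,0]<80)&(h[...,1]>110)&(h[...,2]>30); print("top",[(p,cast(c,[p],.106)) for a,p in blobs(g,20,300) if p[0]<300 and p[0]>200])
goto([.482,.223,.15],88.7)
E
```

```text
clock: 19.92
eef_pos: [0.482, 0.1955, 0.2467]
eef_rot: [-2.247, -2.195, 0.003]
wrist_force: [-0.3, -1.1, -0.5]
opening: -0.001
grasp_force: 0.0
[(896, [322.6, 202.6]), (3913, [587.7, 404.8])]
[[0.4809 0.2193]]
[[ 0.7634 -0.0089]]
top []
at [0.4825 0.1947 0.247 ] t 20.025 turn [-0.1  0.  -0.2] shift [28.3 -1.2 97. ]
```

View pics/key.png

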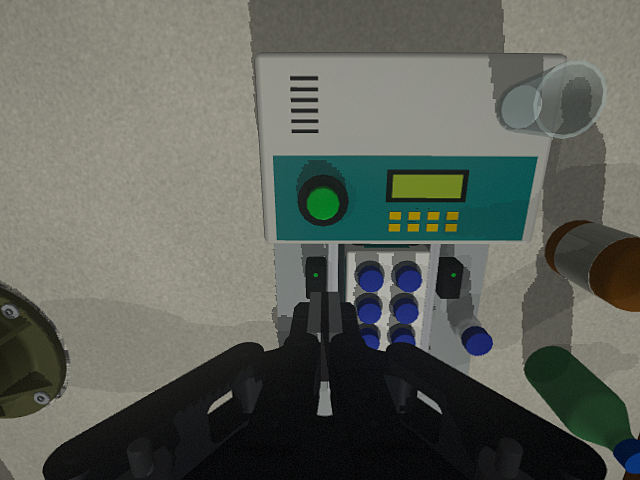

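The view shows the green key at (323,203) with the shut fingers directly before it, and the beaker well away at (570,100). I move over the key and descend.

```bash
python3 -m crank '[[27,1,0,0,0,-0.2,-1],[0,0,50,0,0,0,-1],[0,0,45,0,0,0,-1],[0,0,20,0,0,0,-1],[0,0,0,0,0,0,-1],[0,0,0,0,0,0,-1]]'; python3 -c "
from h import *
goto([.4815,.2215,.12],88.7)"
```

```text
clock: 20.78
eef_pos: [0.4852, 0.2236, 0.1345]
eef_rot: [2.243, 2.198, 0.004]
wrist_force: [0.4, 0.1, 0.8]
opening: -0.004
grasp_force: 0.0
at [0.4852 0.2236 0.1345] t 20.775 turn [ 0.1 -0.1  0.1] shift [-2.2 -3.6 14.5]
```

```bash
python3 -m crank '[[-2,-3.5,4,0,0,0,-1],[0,0,4,0,0,0,-1],[0,0,2,0,0,0,-1],[0,0,2,0,0,0,-1],[0,0,0,0,0,0,-1]]'; for i in 1; do python3 -m crank '[[0,0,2,0,0,0,-1],[0,0,2,0,0,0,-1],[0,0,0,0,0,0,-1]]'; done
```

```text
clock: 21.4
eef_pos: [0.4804, 0.2213, 0.1208]
eef_rot: [2.243, 2.199, -0.0]
wrist_force: [-1.5, -0.6, 1.0]
opening: 0.001
grasp_force: 0.8
clock: 21.78
eef_pos: [0.4805, 0.2213, 0.1169]
eef_rot: [2.243, 2.199, 0.0]
wrist_force: [-0.2, -0.4, 2.9]
opening: -0.003
grasp_force: 1.7
```

```bash
python3 -m crank '[[0,0,2,0,0,0,-1],[0,0,0,0,0,0,-1]]'; python3 -m crank '[[0,0,2,0,0,0,-1],[0,0,0,0,0,0,-1]]'
```

```text
clock: 22.02
eef_pos: [0.4805, 0.2214, 0.116]
eef_rot: [2.243, 2.199, -0.001]
wrist_force: [-2.6, -1.6, 11.9]
opening: 0.006
grasp_force: 5.7
clock: 22.28
eef_pos: [0.4806, 0.2214, 0.1157]
eef_rot: [2.242, 2.198, -0.001]
wrist_force: [-7.5, -4.7, 24.0]
opening: 0.001
grasp_force: 11.8
```

```bash
for i in 1; do python3 -m crank '[[0,0,-3.5,0,0,0,-1],[0,0,0,0,0,0,-1],[0,0,0,0,0,0,-1]]' | grep -E "pos|wrist"; python3 -m crank '[[0,0,-2,0,0,0,-1],[0,0,0,0,0,0,-1],[0,0,0,0,0,0,-1]]' | grep -E "pos|wrist"; python3 -m crank '[[0,0,-2,0,0,0,-1],[0,0,0,0,0,0,-1],[0,0,0,0,0,0,-1]]'| grep -E "pos|wrist"; python3 -m crank '[[0,0,-2,0,0,0,-1],[0,0,0,0,0,0,-1],[0,0,0,0,0,0,-1]]'| grep -E "pos|wrist"; python3 -m crank '[[0,0,-3,0,0,0,-1],[0,0,0,0,0,0,-1],[0,0,0,0,0,0,-1]]'| grep -E "pos|wrist"; done
```

```text
eef_pos: [0.4805, 0.2214, 0.1162]
wrist_force: [-0.6, -1.4, 4.3]
eef_pos: [0.4805, 0.2214, 0.1183]
wrist_force: [0.7, -0.6, 3.2]
eef_pos: [0.4805, 0.2214, 0.1203]
wrist_force: [1.5, -0.0, 0.6]
eef_pos: [0.4798, 0.2213, 0.1221]
wrist_force: [0.4, -0.1, 1.1]
eef_pos: [0.4802, 0.2213, 0.1252]
wrist_force: [-0.5, 0.6, 0.1]
```

The force falls smoothly from 4.3 N at z = 0.1162 to about zero near 0.122, which matches the key's 6 mm of travel. I retreat and check the final state.

```bash
python3 -m crank '[[0,0,-40,0,0,0,-1],[0,0,-55,0,0,0,-1],[-50,0,-10,0,0,0,-1],[-50,0,0,0,0,0,-1],[0,0,0,0,0,0,-1],[0,0,0,0,0,0,-1],[0,0,0,0,0,0,-1],[0,0,0,0,0,0,-1]]'
python3 - <<'E'
from h import *
c=arm.camera("wrist"); f=c["frame"]; cv2.imwrite("pics/end.png",f[:,:,::-1])
E
```

```text
clock: 25.15
eef_pos: [0.4781, 0.1227, 0.2302]
eef_rot: [-2.24, -2.202, 0.0]
wrist_force: [-0.7, 0.2, 0.5]
opening: 0.001
grasp_force: 0.0
```

View pics/end.png

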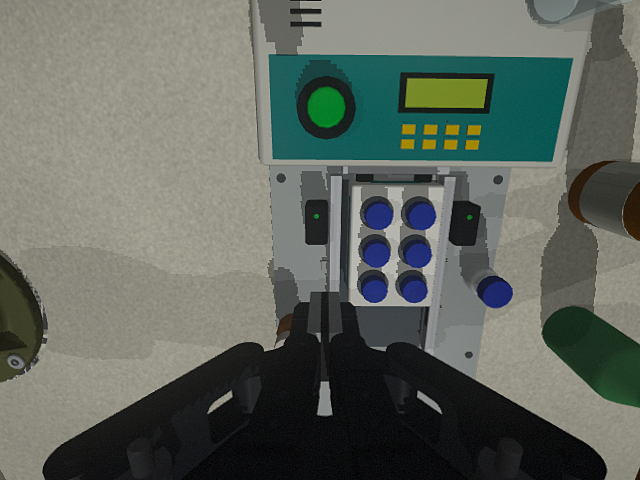

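The final view shows the carrier square in the lane at the stops (columns 350–440, front at row 185), the key up at (326,107), and nothing else disturbed.

```bash
python3 -c "
from station import arm
print(arm.finish_job())"
```

```text
the job is handed in; nothing more can be done
None
```

The carrier was squared up and pushed home against the rubber stops with no rail contact seen in the pictures, the green load key was then pressed fully down, and the job was handed in at about 25 s with the robot clear of everything.

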